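# Shut the oil box and set the hammer's drip feed

### The job

The power hammer's green drip-feed oil box has just been topped up: press both of its hinged filler covers down until they snap shut. Then screw the brass feed cap down (clockwise) until it bottoms out, back it off a quarter turn, and finish while still gripping the cap at that setting, so that your mate can nip up its lock nut. Leave the black feed cap as it is set and do not disturb the other things on the bench.

Things in the scene. Friction and masses are not known exactly. Their poses are not given: they have to be found in the camera images.
- oil_box: Green steel oil tank on a dark stand bolted to the bench, 170 x 320 x 165 mm (own x, y, z). Origin: centre of the stand's underside; own x points away from the robot at yaw 0. Tank top at z = 165 mm; on it two hinged filler covers side by side towards +x and, at x = -45 mm, two feeds at y = +85 and -85 mm, one with a brass and one with a black cap, either way round.
- left_cover (a joint): Hinge angle of the +y filler cover: 0 shut, grows as it opens (to 1.6 rad); it stays at any angle above 0.18 rad (hinge friction 0.06 N m). There a spring ball catch stops it: pressing on the front half with about 8 N snaps it over; then the catch holds it at 0 against about as much.
- left_cover_hinge (a point): Middle of the +y cover's hinge axis (runs along the oil box's y, on the cover's far side), at oil box (62, 68, 168) mm, level with the cover's underside. The cover is a steel plate with a grey panel, 66 mm from hinge to front edge, 94 mm wide, 4 mm thick (6 mm on the panel), with a 7 mm thumb tab at the middle of its front edge; shut, its top is 172 to 174 mm above the bench.
- left_cover_edge (a point): Middle of the front (free) edge of the +y cover, on its outer face: 66 mm from the hinge axis; moves with the cover.
- right_cover (a joint): As left_cover, for the like cover on the -y side.
- right_cover_hinge (a point): Middle of the -y cover's hinge axis, at oil box (62, -68, 168) mm.
- right_cover_edge (a point): Middle of the front (free) edge of the -y cover, on its outer face; moves with the cover.
- brass_cap: Knurled brass feed cap, upright cylinder 42 mm in diameter, 26 mm high, red paint mark on top. Origin: centre of its underside, on its axis, 191 mm above the bench when bottomed. Captive on a vertical threaded standpipe (29 mm; 41 mm lock nut 6.5 mm below the bottomed cap). Clockwise from above screws it down, 4 mm a turn; turning takes 0.08 N m; it stays where left.
- brass_screw (a joint): Angle of the brass cap's thread in rad: 0 = bottomed out (hard stop), grows as the cap is turned counterclockwise from above (unscrewed), up to 6.0; a quarter turn is 1.571.
- black_cap: Knurled black steel feed cap of the other feed, same size and height as the brass one; already set, to be left alone. Origin: centre of its underside.
- brass_mark (a point): Outer end of the red paint mark on the brass cap's top, 19.5 mm off its axis; turns with the cap.
- black_mark (a point): Outer end of the red paint mark on the black cap's top, 19.5 mm off its axis; turns with the cap.
- black_screw (a joint): Angle of the black cap's thread, as for brass_screw.
- oil_can: Copper pump oil can beside the oil box: 84 mm in diameter, 100 mm high, with a spout along its +x to 155 mm high and a bow handle along -x; loose. Origin: centre of its underside.
- grease_tin: Round tin, 72 mm in diameter and 62 mm high, beside the oil box; loose. Origin: centre of its underside.
- spanner: Open-ended spanner, 190 mm long, lying flat in front of the oil box; loose. Origin: centre of its underside.
- smith_hammer: Hand hammer, 300 mm long, lying behind the oil box; loose. Origin: centre of its underside.
- tongs: Forge tongs of dark round bar, 290 mm long, lying on the bench to the right; loose. Origin: underside at the rivet.
- cold_chisel: Cold chisel, 145 mm long, lying behind the oil box; loose. Origin: middle of its underside.
- horseshoe: Rusty horseshoe, 110 mm, lying flat on the bench to the left; loose. Origin: middle of its underside.

How it is judged (in metres and radians):
On the way, in this order (a step that is already met when the one before it is completed fails the run):
1. both filler covers are snapped shut (value of joint each of left_cover, right_cover below 0.05 rad), for 0.2 s.
2. the brass cap is screwed down until it bottoms out (value of joint brass_screw below 0.1 rad), for 0.1 s.
3. the brass cap is backed off a quarter turn, in the grip (value of joint brass_screw between 1.25 and 1.9 rad and contact force between the fingers and brass_cap above 5 N), for 0.2 s.
At the end, for the whole second after the job is handed in: Both covers are shut in their catches (under 0.05 rad); the brass cap, bottomed before, stands a quarter turn back (1.25 to 1.9 rad, 72 to 109 degrees), still (under 0.1 rad/s) and gripped with over 5 N through the last second; the black cap's mark is within 6 mm of where it was (all of step 1 and all of step 3 and velocity of joint brass_screw between -0.1 and 0.1 rad/s and distance of black_mark from where it was at the start of the episode below 0.006 m); the arm keeps its last pose, push and grip.
It fails at once if the black feed cap is turned from its setting (by more than about 17 degrees) (distance of black_mark from where it was at the start of the episode above 0.006 m).
It fails at once if a thing on the bench is shifted by more than 20 mm (distance of any of oil_can, grease_tin, spanner, smith_hammer, tongs, cold_chisel, horseshoe from where it was at the start of the episode above 0.02 m).
It also fails if it takes over 64 s, if anything falls off the work surface, if the arm or the gripper's body presses on something with over 40 N, if the wrist force passes 120 N, or if a joint passes its speed limit or range.

### The arm

A 6-joint arm with a two-finger parallel gripper is mounted at the origin on the work surface. World frame = base frame: x ahead of the robot, y to its left, z up, the work surface at z = 0. Lengths are in mm, angles in rad, forces in N, time in s.
With the tool pointing down it reaches from about 275 to 750 mm from the base axis. Payload 10.2 kg.
Tool frame: the origin (TCP) lies between the finger pads; the fingertips stand 11 mm ahead of it and the grasp point (between the pads) lies 8 mm behind it (ctrl.nose_length is the distance from the TCP to the fingertips, in mm); x points along the fingers, y is the direction in which the jaws open and shut, and the axes are right-handed (so a half turn about x gives the same grasp; the last joint's range is limited). The gripper opens to 85 mm and grips with 20 to 120 N. Pads are 22 mm wide; open, the fingers measure 114 mm over their backs; the gripper's body (76 mm by 85 mm) begins 54 mm behind the grasp point. The pads swing forward as they close: fully open they stand 13 mm farther back than shut.
Start: joints at [-1.406, 0.313, 1.498, -0, 1.331, -0.223], TCP at [198.518, -486.027, 242.294] pointing down, gripper open.
Joint ranges: [-2.94, 2.94], [-0.97, 2.17], [0.19, 2.56], [-1.23, 4.37], [0.02, 3.11], [-2.88, 2.88]. Speed limits (rad/s): [2.39, 2.39, 3.01, 3.14, 3.14, 3.14].

### API

Orientations are given as a unit quaternion [w, x, y, z].
In Python, from rig import ctrl, capture, ticket gives the robot as it stands.
- The arm moves only by the tool step_arm, never from a script. Its argument "commands" is a list of rows, each a list of 2 entries, a list of its own where there are three numbers: the shift along the world's x, y, z normalised to -1 to 1, where 1 is 0.04 m, then the turn about the world's z normalised to -1 to 1, where 1 is 180 degrees. A call has 1 to 5 rows; each row shifts and turns the commanded pose from where the row before left it; what a row does not reach is not made up. A row lasts 1/10 s, in which the tool goes at most 50 mm and 8.59 degrees, less where a joint would pass 70% of its speed; a pose out of reach is approached as far as the arm can. A call with a number of a shift or a turn outside -1 to 1 is refused whole. A call with a gripper value outside its range is refused whole. "gripper" is the closure, from -1 (fully open) to 1 (shut), so that 0 is half open, set as the call begins (left out, the last holds). The fingers move at their own pace and stop on an object; "force" is the grip in N (left out, the last holds). Time passes only in rows, so rows that do not move let the fingers close. It gives the time, the measured TCP pose, the force and the opening at its end, in the units of the state.
- ctrl.sense(): the state, without advancing time (a new reading comes with each control period).
- capture(name): name is "scene" or "top" or "wrist"; returns a dict with "image" (480x640x3 uint8, blue, green, red), "fov_y" (degrees; the focal length in pixels is half the picture's height over the tangent of half this angle, whatever the lens; pixels are square), "cx", "cy" (the principal point, pixels), "origin" and "orientation" of the camera in the world. Camera axes: x right, y down, z forward; pixel columns grow to the right and rows downward; lengths in mm; the calibration is good to about 2 mm. The wrist camera is an equidistant fisheye: a pixel r from the principal point sees the ray r / f radians off the axis. A picture is of the moment at which its call begins. There is no depth.
- ticket.finish_job(): hands the job in, once; it reports no verdict.
The state is a dict: "time_s": time; "joints": joint angles; "dq": joint speeds; "tau": joint torques, N m; "eef_pos": TCP position; "ee_rot": TCP orientation; "force": force on the tool from outside, world axes, zero at the start; "wrist_torque": the same for the moment, N m; "grip_width": opening from 0.0 (shut) to 1.0 (fully open).
Only numpy, scipy, OpenCV 4.12 (cv2) and the standard library are available. Lean on these libraries where they do the work, as an engineer would, in place of code of your own. Each camera call takes 0.05 s, during which the arm holds its last target.

## Working session

There is one attempt and no reset: what is moved stays moved. The work goes in short steps, Python scripts to look and compute and a tool call to move; the robot and the scene stay as the last step left them, time stands still between calls to the robot, and variables do not carry over. Pictures are saved under pics/ and viewed, and the job is handed in when it is done.

Besides the shell and the picture viewer there is one more tool, called after ">>>" by a JSON object that holds its "method" and its "body". step_arm: Moves the arm, as the interface text tells. Its arguments: {"type":"object","properties":{"commands":{"type":"array","items":{"type":"array"}},"gripper":{"type":"number"},"force":{"type":"number"}},"required":["commands"]}

```bash
ls; mkdir -p pics; python3 - <<'E'
from rig import ctrl, capture, ticket
import cv2
s=ctrl.sense(); print(s['time_s'],s['eef_pos'],s['ee_rot'],s['grip_width'],s['force'])
for n in ("scene","top","wrist"):
    c=capture(n); cv2.imwrite(f"pics/{n}0.png",c['image']); print(n,c['fov_y'],c['cx'],c['cy'],c['origin'],c['orientation'])
E
```

```text
pics
0.0 [ 198.46498787 -485.76195515  241.74134272] [ 0.1357913   0.69386817  0.13671672 -0.69384165] 1.0017932425596943 [ 0.15364669  0.13822899 -0.27826173]
scene 48.06307272716744 328.4339278374358 243.61425002024404 [1184.09987636 -211.55764115 1236.79554149] [-0.22989996  0.79807588  0.53400096 -0.15831574]
top 52.85375636406806 321.7046080066188 243.4838519644437 [ 428.40042627   24.70349342 1470.64918788] [-0.03522053  0.71506775 -0.69768404  0.02597322]
wrist 65.70646984690485 311.1707497628506 234.93797081131763 [ 271.99592463 -456.01215797  372.6271315 ] [ 0.13064307  0.81961416 -0.55073617 -0.08862666]
```

View pics/scene0.png

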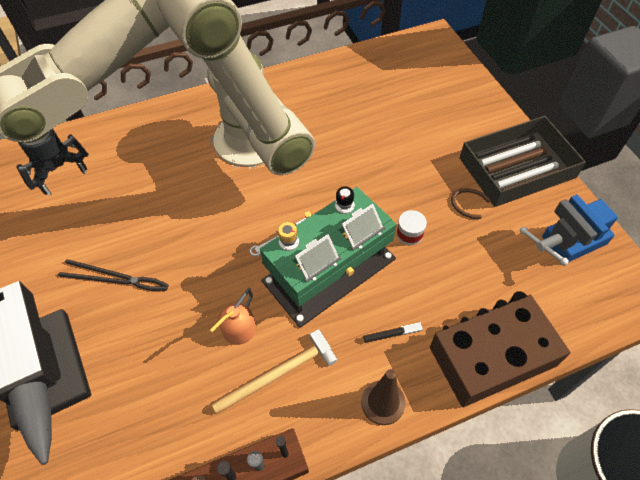

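View pics/top0.png

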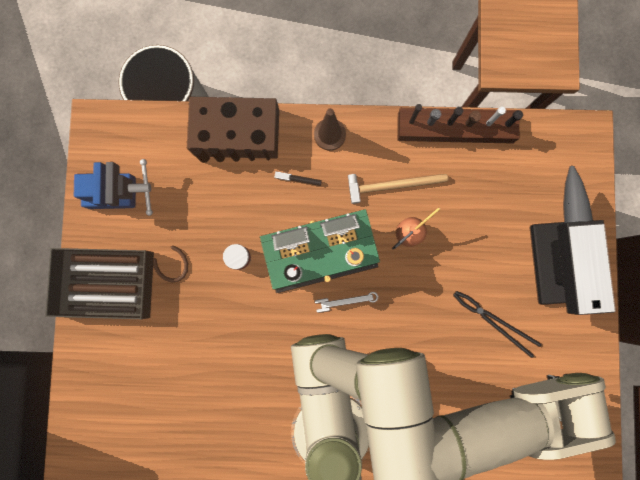

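View pics/wrist0.png

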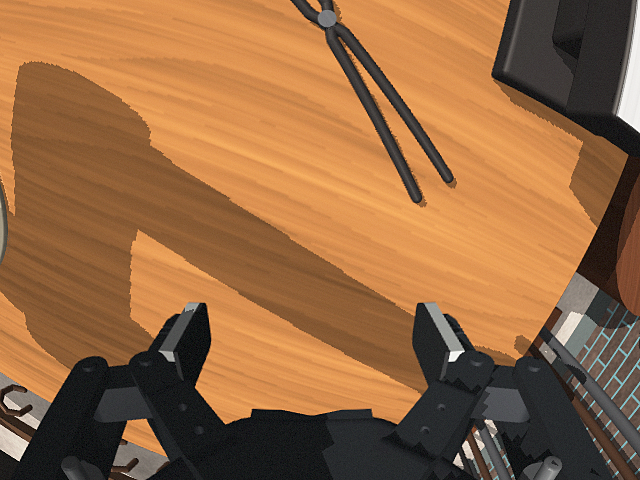

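The top view shows the brass cap at about (355,257) on the robot's right, -y side, and the black cap at (292,272). Both covers are open, at about (292,242) and (340,229). Next I'll zoom in and measure.

```bash
cat > h.py <<'E'
import numpy as np, cv2
from scipy.spatial.transform import Rotation as R
from rig import ctrl, capture, ticket
def rot(q): return R.from_quat([q[1],q[2],q[3],q[0]]).as_matrix()
def ray(c,u,v,fish=False):
    f=240/np.tan(np.radians(c['fov_y']/2)); x=np.array([u-c['cx'],v-c['cy']])
    if fish:
        r=np.linalg.norm(x); th=r/f; d=np.array([*(x/r*np.sin(th)),np.cos(th)])
    else: d=np.array([x[0]/f,x[1]/f,1]); 
    return np.array(c['origin']), rot(c['orientation'])@(d/np.linalg.norm(d))
def onz(c,u,v,z,fish=False):
    o,d=ray(c,u,v,fish); return o+d*(z-o[2])/d[2]
def tri(rs):
    A=np.zeros((3,3));b=np.zeros(3)
    for o,d in rs:
        P=np.eye(3)-np.outer(d,d);A+=P;b+=P@o
    x=np.linalg.solve(A,b); return x,[round(float(np.linalg.norm((np.eye(3)-np.outer(d,d))@(x-o))),1) for o,d in rs]
def proj(c,p,fish=False):
    f=240/np.tan(np.radians(c['fov_y']/2)); q=rot(c['orientation']).T@(np.array(p)-c['origin'])
    if fish:
        r=np.hypot(q[0],q[1]);th=np.arctan2(r,q[2]);return c['cx']+f*th*q[0]/r,c['cy']+f*th*q[1]/r
    return c['cx']+f*q[0]/q[2],c['cy']+f*q[1]/q[2]
def crop(c,name,x0,y0,x1,y1,k):
    cv2.imwrite('pics/'+name,cv2.resize(c['image'][y0:y1,x0:x1],None,fx=k,fy=k,interpolation=cv2.INTER_CUBIC))
E
python3 - <<'E'
from h import *
c=capture('top'); crop(c,'topz.png',240,195,400,315,5)
c=capture('scene'); crop(c,'scenez.png',240,175,440,325,4)
E
```

```text
(no output)
```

View pics/topz.png

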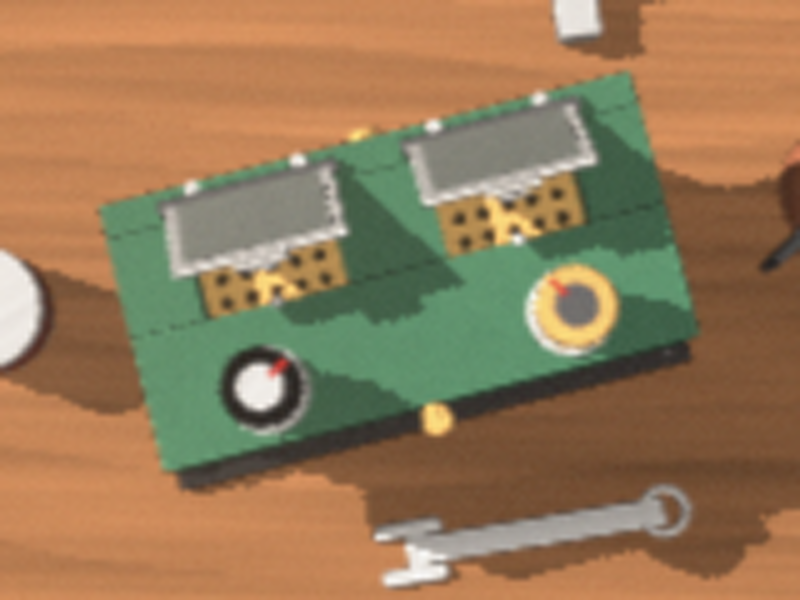

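View pics/scenez.png

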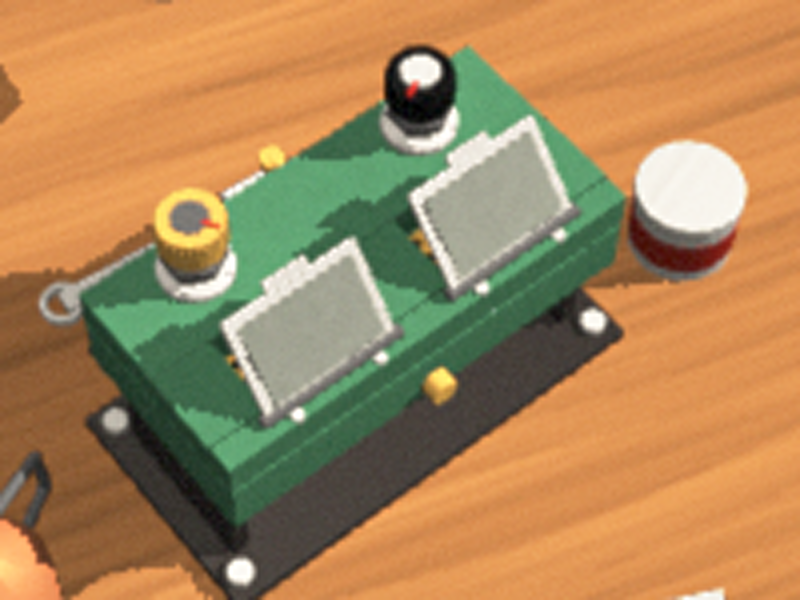

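```bash
python3 - <<'E'
from h import *
t=capture('top'); s=capture('scene')
T=lambda u,v:(240+(u+.5)/5-.5,195+(v+.5)/5-.5); S=lambda u,v:(240+(u+.5)/4-.5,175+(v+.5)/4-.5)
for n,a,b in [('brass',(578,305),(190,216)),('black',(261,386),(420,70)),('brassmark',(551,282),(216,226)),('blackmark',(286,358),(410,94)),
 ('Lcorner+y',(175,273),(531,120)),('Lcorner-y',(345,233),(413,200)),('Rcorner+y',(428,200),(354,241)),('Rcorner-y',(595,160),(225,325)),
 ('Lh+y',(165,203),(573,212)),('Lh-y',(332,165),(457,292)),('Rh+y',(408,145),(396,333)),('Rh-y',(577,102),(270,418))]:
    x,e=tri([ray(t,*T(*a)),ray(s,*S(*b))]); print(n,x.round(1),e, onz(t,*T(*a),217).round(1), onz(s,*S(*b),217).round(1))
for u,v in [(100,205),(632,72),(697,335),(167,470)]: print(onz(t,*T(u,v),165).round(1))
for u,v in [(467,47),(622,197),(235,470),(85,298)]: print(onz(s,*S(u,v),165).round(1))
E
```

```text
brass [507.7 -44.8 216.3] [0.6, 0.6] [507.5 -45.3 217. ] [508.4 -44.3 217. ]
black [461.5 118.5 216.1] [0.3, 0.3] [461.4 118.2 217. ] [462.3 118.5 217. ]
brassmark [519.1 -31.9 214.4] [0.7, 0.7] [519.1 -31.1 217. ] [520.6 -33.  217. ]
blackmark [476.3 105.8 216.8] [0.2, 0.2] [476.2 105.7 217. ] [476.5 106.  217. ]
Lcorner+y [519.3 165.2 213.8] [0.0, 0.0] [519.1 164.9 217. ] [521.4 164.1 217. ]
Lcorner-y [543.1  78.2 211. ] [1.2, 1.2] [542.1  76.8 217. ] [547.2  77.7 217. ]
Rcorner+y [560.6  34.7 218. ] [0.8, 0.8] [560.5  33.9 217. ] [560.2  35.7 217. ]
Rcorner-y [583.8 -52.  216.6] [0.8, 0.8] [583.6 -52.7 217. ] [584.3 -51.3 217. ]
Lh+y [560.7 177.1 166.8] [0.1, 0.1] [555.6 171.3 217. ] [589.9 158.8 217. ]
Lh-y [584.4  88.7 165.3] [1.8, 1.8] [577.7  84.6 217. ] [613.8  75.9 217. ]
Rh+y [596.1  46.4 163.9] [0.5, 0.5] [589.1  45.1 217. ] [625.3  34.1 217. ]
Rh-y [621.8 -43.4 167.6] [2.1, 2.1] [613.9 -42.8 217. ] [648.5 -49.3 217. ]
[559.  212.8 165. ]
[638.8 -75.2 165. ]
[ 496.1 -112.8  165. ]
[416.3 171.4 165. ]
[420. 170. 165.]
[561.1 209.7 165. ]
[644.4 -71.  165. ]
[ 504.9 -112.5  165. ]
```

```bash
python3 - <<'E'
from h import *
s=ctrl.sense(); M=rot(s['ee_rot']); print(M.round(3)); print(np.degrees(np.arctan2(M[1,1],M[0,1])), s['joints'], s['time_s'],ctrl.nose_length)
E
```

```text
[[-0.     0.378 -0.926]
 [ 0.    -0.926 -0.378]
 [-1.    -0.    -0.   ]]
-67.7800233322801 [-1.40638406e+00  3.13039208e-01  1.49787746e+00 -3.13392884e-05
  1.33100184e+00 -2.23392035e-01] 0.35 11.0
```

>>> {"method": "step_arm", "body": {"commands": [[[0.3, 0.75, 0.9], 0], [[0.7, 0.85, 0.6], 0], [[0.8, 0.9, 0], 0], [[0.8, 0.9, 0], 0], [[0.8, 0.9, 0], 0]], "gripper": 1, "force": 40}}

```text
time_s: 0.85
eef_pos: [335.3, -312.6, 302.5]
ee_rot: [0.136, 0.694, 0.136, -0.694]
force: [0.9, -0.2, 0.2]
grip_width: 0.142
```

>>> {"method": "step_arm", "body": {"commands": [[[0.7, 0.93, 0], -0.037], [[0.7, 0.93, 0], 0], [[0.7, 0.93, 0], 0], [[0.7, 0.93, 0], 0], [[0.7, 0.93, 0], 0]]}}

```text
time_s: 1.35
eef_pos: [475.3, -126.3, 302.4]
ee_rot: [0.096, 0.701, 0.096, -0.7]
force: [1.0, -0.3, -0.5]
grip_width: -0.0
```

>>> {"method": "step_arm", "body": {"commands": [[[0.7, 0.93, 0], 0], [[0.7, 0.93, 0], 0], [[0.7, 0.93, 0], 0], [[0, 0, -0.7], 0], [[0, 0, 0], 0]]}}

```text
time_s: 1.85
eef_pos: [557.6, -15.4, 270.9]
ee_rot: [-0.096, -0.698, -0.097, 0.703]
force: [-0.4, 0.5, 0.2]
grip_width: 0.0
```

```bash
python3 - <<'E'
from h import *
s=ctrl.sense(); M=rot(s['ee_rot']); print(s['eef_pos'],np.degrees(np.arctan2(M[1,1],M[0,1])), s['joints'], s['time_s'])
cv2.imwrite('pics/w1.png',capture('wrist')['image']);crop(capture('scene'),'s1.png',240,175,440,325,4)
E
```

```text
[557.58607289 -15.35812491 270.93493479] -74.3312342734145 [-2.37525455e-01  3.71170875e-01  1.34219132e+00 -1.15159172e-04
  1.43467105e+00  1.05980666e+00] 1.85
```

View pics/w1.png

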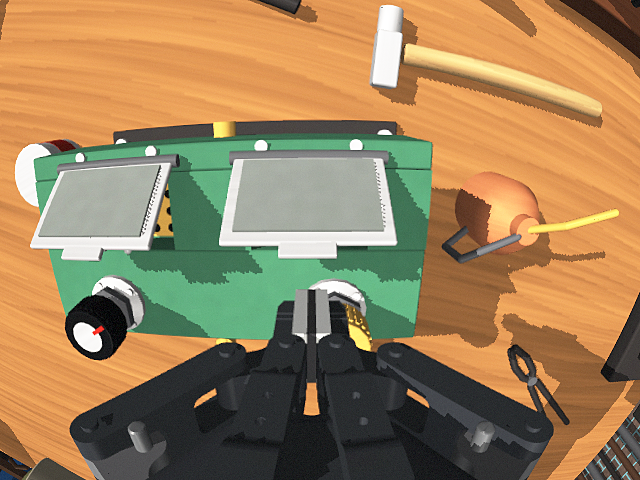

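View pics/s1.png

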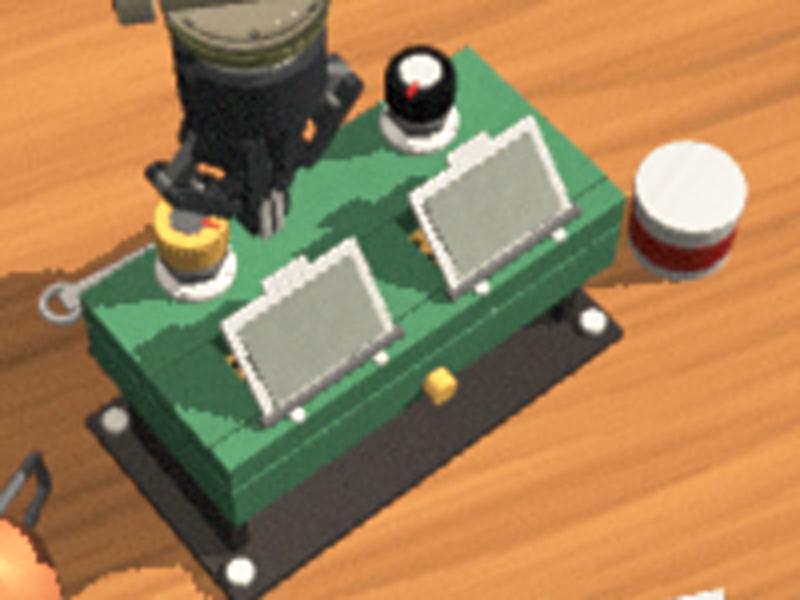

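>>> {"method": "step_arm", "body": {"commands": [[[0.31, 0.14, 0], 0], [[0, 0, -0.85], 0], [[-0.05, -0.01, -0.25], 0], [[-0.08, -0.02, -0.25], 0], [[0, 0, 0], 0]]}}

```text
time_s: 2.45
eef_pos: [565.0, -13.1, 220.6]
ee_rot: [-0.095, -0.701, -0.095, 0.701]
force: [-0.4, -0.2, -0.0]
grip_width: -0.003
```

```bash
python3 - <<'E'
from h import *
s=ctrl.sense(); print(s['eef_pos'],s['force'],s['time_s'])
cv2.imwrite('pics/w2.png',capture('wrist')['image']);crop(capture('scene'),'s2.png',240,175,440,325,4)
E
```

```text
[565.00557222 -13.10523565 220.60526944] [-0.41229825 -0.20743614 -0.02236681] 2.45
```

View pics/w2.png

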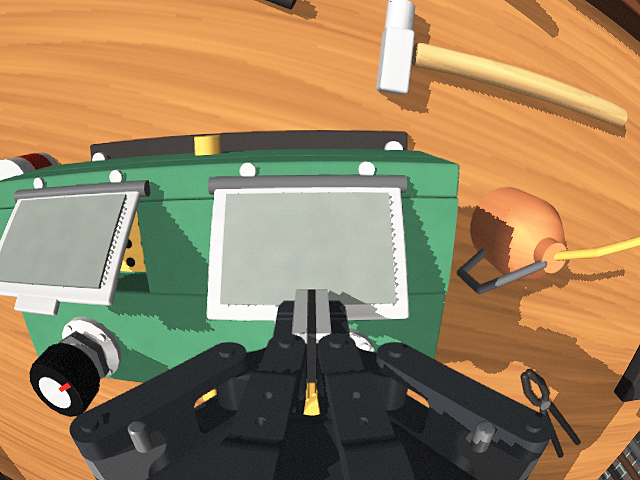

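View pics/s2.png

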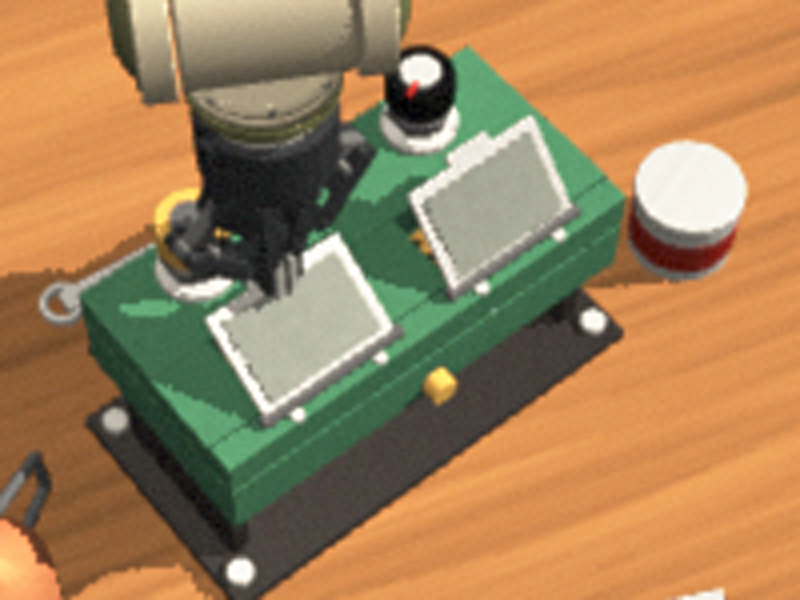

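The fingertips at (313,300) in the wrist view are on the front of the right cover, and it is going down. I'll carry on.

>>> {"method": "step_arm", "body": {"commands": [[[-0.07, -0.02, -0.25], 0], [[-0.07, -0.02, -0.25], 0], [[0, 0, -0.1], 0], [[0, 0, -0.1], 0], [[0, 0, -0.05], 0]]}}

```text
time_s: 3.05
eef_pos: [559.6, -13.9, 191.7]
ee_rot: [-0.096, -0.7, -0.096, 0.701]
force: [-12.1, 0.1, 24.7]
grip_width: -0.001
```

>>> {"method": "step_arm", "body": {"commands": [[[0, 0, -0.06], 0], [[0, 0, -0.06], 0], [[0, 0, 0], 0]]}}

```text
time_s: 3.35
eef_pos: [560.1, -13.7, 185.6]
ee_rot: [0.096, 0.701, 0.096, -0.7]
force: [-0.3, -0.9, -0.9]
grip_width: 0.0
```

>>> {"method": "step_arm", "body": {"commands": [[[0, 0, -0.03], 0], [[0, 0, 0.6], 0], [[0, 0, 0.9], 0], [[0, 0, 0], 0]]}}

```text
time_s: 3.75
eef_pos: [561.6, -14.0, 248.3]
ee_rot: [0.097, 0.703, 0.095, -0.698]
force: [1.3, -0.1, 0.1]
grip_width: -0.001
```

```bash
python3 - <<'E'
from h import *
s=ctrl.sense(); print(s['eef_pos'],s['force'],s['time_s'])
cv2.imwrite('pics/w3.png',capture('wrist')['image']);crop(capture('scene'),'s3.png',240,175,440,325,4)
E
```

```text
[561.62108612 -13.97380378 248.28556583] [ 1.30095372 -0.13673552  0.05878675] 3.75
```

View pics/w3.png

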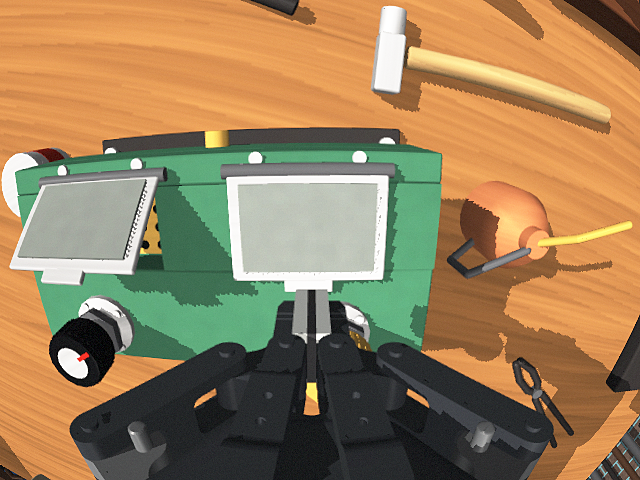

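View pics/s3.png

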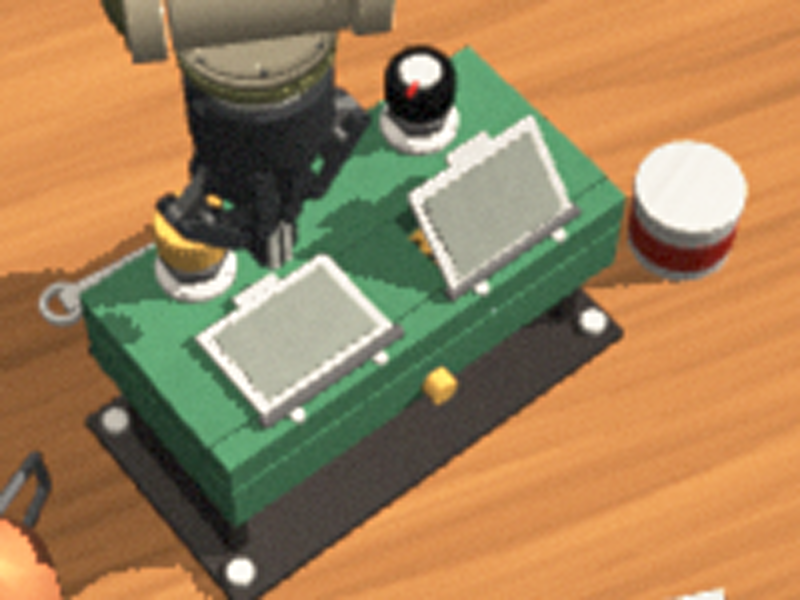

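```bash
cat >> h.py <<'E'
def B(x,y,z):
    a=np.radians(15.5);return np.array([528+np.cos(a)*x-np.sin(a)*y,49+np.sin(a)*x+np.cos(a)*y,z])
def BL(p):
    a=np.radians(15.5);dx,dy=p[0]-528,p[1]-49;return np.array([np.cos(a)*dx+np.sin(a)*dy,-np.sin(a)*dx+np.cos(a)*dy,p[2]])
S=lambda u,v:(240+(u+.5)/4-.5,175+(v+.5)/4-.5)
E
python3 - <<'E'
from h import *
w=capture('wrist'); s=capture('scene')
for b,a in [((198,338),(382,280)),((322,257),(236,281))]:
    x,e=tri([ray(s,*S(*b)),ray(w,*a,True)]); print(x.round(1),BL(x).round(1),e)
for th in (0,.18):
  for y in (-115,-21):
    p=B(62-66*np.cos(th)+4*np.sin(th),y,168+66*np.sin(th)+4*np.cos(th)); u,v=proj(s,p); print(th,y,(u-240+.5)*4-.5,(v-175+.5)*4-.5,proj(w,p,True))
E
```

```text
[555.  -61.1 165.8] [  -3.4 -113.3  165.8] [1.3, 1.3]
[523.8  28.3 154.4] [ -9.6 -18.9 154.4] [1.4, 1.4]
0 -115 192.8501913099053 331.59744681882967 (np.float64(386.13101272436677), np.float64(283.10526101330356))
0 -21 322.41723075302616 247.46233754337288 (np.float64(232.71103099746557), np.float64(282.9492155297256))
0.18 -115 193.20487507160806 323.13570582667376 (np.float64(390.0471919486078), np.float64(289.0052728638118))
0.18 -21 323.86041490219964 238.49238721739835 (np.float64(228.61838435383862), np.float64(288.82929070343755))
```

The right cover is shut: its corners fall at or below the shut prediction. Next is the left cover.

>>> {"method": "step_arm", "body": {"commands": [[[-0.16, 0.84, 0], 0], [[-0.16, 0.84, 0], 0], [[-0.16, 0.84, 0], 0], [[-0.16, 0.84, 0], 0], [[0, 0, -0.3], 0]]}}

```text
time_s: 4.45
eef_pos: [533.6, 123.9, 232.4]
ee_rot: [0.097, 0.7, 0.097, -0.7]
force: [-2.0, -1.1, -1.1]
grip_width: 0.002
```

>>> {"method": "step_arm", "body": {"commands": [[[0, 0, -0.25], 0], [[-0.1, -0.03, -0.25], 0], [[-0.1, -0.03, -0.25], 0], [[-0.1, -0.03, -0.25], 0], [[0, 0, 0], 0]]}}

```text
time_s: 4.95
eef_pos: [522.4, 116.5, 191.9]
ee_rot: [0.095, 0.701, 0.095, -0.7]
force: [-0.1, 0.0, 0.1]
grip_width: -0.001
```

```bash
python3 - <<'E'
from h import *
s=ctrl.sense(); print(s['eef_pos'],BL(s['eef_pos']),s['force'],s['time_s'])
cv2.imwrite('pics/w4.png',capture('wrist')['image'])
E
```

```text
[522.44450273 116.46801581 191.93846929] [ 12.67659663  66.49887672 191.93846929] [-0.08602319  0.02827306  0.06066878] 4.95
```

View pics/w4.png

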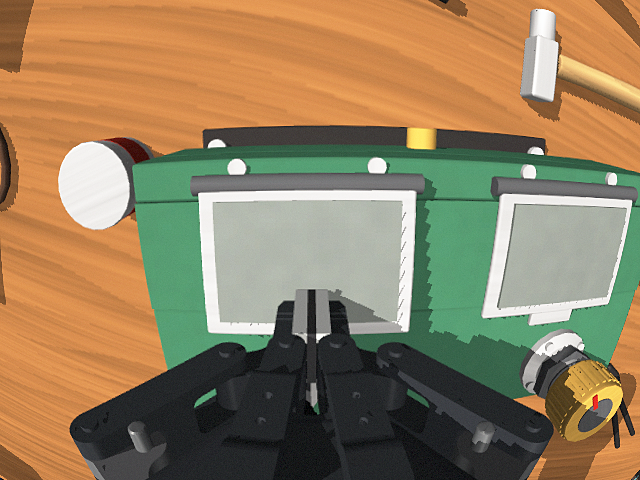

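>>> {"method": "step_arm", "body": {"commands": [[[0, 0, -0.06], 0], [[0, 0, -0.06], 0], [[0, 0, -0.06], 0], [[0, 0, 0], 0]]}}

```text
time_s: 5.4
eef_pos: [522.1, 116.8, 184.3]
ee_rot: [-0.096, -0.7, -0.096, 0.701]
force: [0.8, 0.0, -0.2]
grip_width: 0.0
```

>>> {"method": "step_arm", "body": {"commands": [[[0, 0, 0], 0]]}}

```text
time_s: 5.5
eef_pos: [522.3, 117.0, 184.6]
ee_rot: [-0.096, -0.7, -0.096, 0.701]
force: [-0.3, 0.5, -0.3]
grip_width: -0.007
```

>>> {"method": "step_arm", "body": {"commands": [[[0, 0, -0.04], 0], [[0, 0, 0], 0]]}}

```text
time_s: 5.7
eef_pos: [522.4, 117.1, 183.2]
ee_rot: [-0.096, -0.701, -0.096, 0.701]
force: [0.3, -0.1, 0.1]
grip_width: 0.004
```

>>> {"method": "step_arm", "body": {"commands": [[[0, 0, 0.7], 0], [[0, 0, 1], 0], [[0, 0, 0.3], 0], [[0, 0, 0], 0]], "gripper": -1}}

```text
time_s: 6.1
eef_pos: [523.0, 117.1, 264.9]
ee_rot: [0.096, 0.702, 0.096, -0.699]
force: [0.3, -1.0, -1.3]
grip_width: 0.677
```

```bash
python3 - <<'E'
from h import *
st=ctrl.sense(); print(st['eef_pos'],st['joints'],st['time_s'])
w=capture('wrist'); s=capture('scene'); cv2.imwrite('pics/w5.png',w['image']); crop(s,'s5.png',240,175,440,325,4)
for th in (0,.18):
  for y in (-115,-21,21,115):
    p=B(62-66*np.cos(th)+4*np.sin(th),y,168+66*np.sin(th)+4*np.cos(th)); u,v=proj(s,p); print(th,y,(u-240+.5)*4-.5,(v-175+.5)*4-.5,proj(w,p,True))
E
```

```text
[522.97315458 117.11613705 264.88658926] [1.56008521e-03 3.19849038e-01 1.42891960e+00 4.66824163e-07
 1.38939447e+00 1.30067194e+00] 6.1
0 -115 192.8501913099053 331.59744681882967 (np.float64(549.5394450197803), np.float64(264.4059913333476))
0 -21 322.41723075302616 247.46233754337288 (np.float64(439.82333414237064), np.float64(267.8105737018824))
0 21 378.32606566122377 211.1576110119804 (np.float64(380.3088770267065), np.float64(268.7707234173649))
0 115 499.2687266452649 132.62279195852955 (np.float64(238.54500985027005), np.float64(268.68205635454035))
0.18 -115 193.20487507160806 323.13570582667376 (np.float64(558.2877206635291), np.float64(268.1155891109256))
0.18 -21 323.86041490219964 238.49238721739835 (np.float64(445.7162634443292), np.float64(272.2771769511866))
0.18 21 380.22219401449297 201.9792165323048 (np.float64(383.68298879324675), np.float64(273.47732440298034))
0.18 115 502.110138874551 123.0158586463956 (np.float64(235.03152709487904), np.float64(273.377762718054))
```

View pics/w5.png

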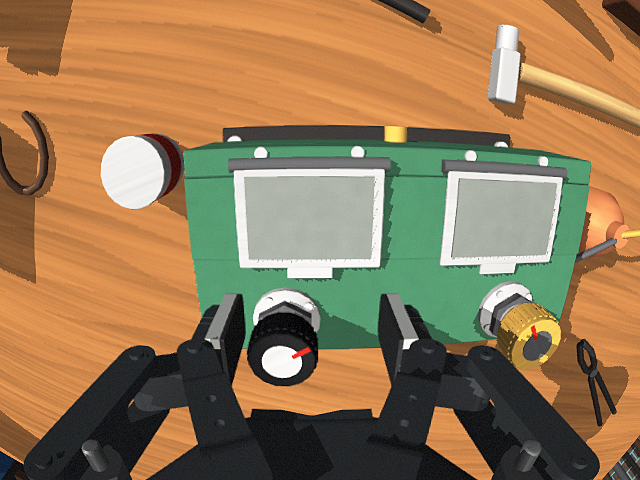

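View pics/s5.png

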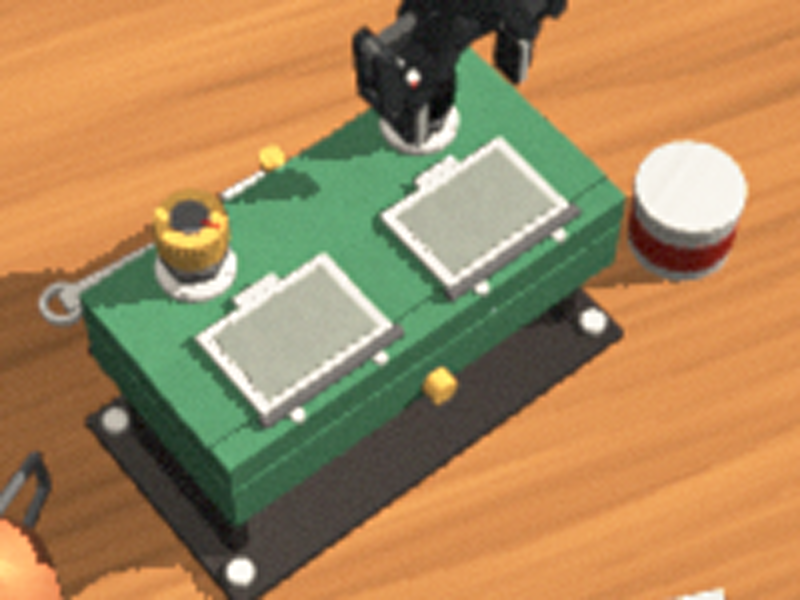

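Both covers are shut; in the wrist view the left cover's front corners at (240,267) and (380,267) match the shut prediction. Now I move above the brass cap, opening the gripper and winding the wrist counterclockwise.

>>> {"method": "step_arm", "body": {"commands": [[[-0.075, -0.81, 0], 0.047], [[-0.075, -0.81, 0], 0.047], [[-0.075, -0.81, 0], 0.047], [[-0.075, -0.81, 0], 0.047], [[-0.075, -0.81, 0], 0.047]]}}

```text
time_s: 6.7
eef_pos: [506.6, -46.0, 261.7]
ee_rot: [-0.343, -0.617, -0.345, 0.619]
force: [0.2, 0.1, -0.1]
grip_width: 1.002
```

>>> {"method": "step_arm", "body": {"commands": [[[0, 0, 0], 0.047], [[0, 0, 0], 0.047], [[0, 0, 0], 0.047], [[0, 0, 0], 0.047], [[0, 0, 0], 0.047]]}}

```text
time_s: 7.2
eef_pos: [506.9, -44.8, 261.6]
ee_rot: [0.543, 0.452, 0.545, -0.453]
force: [0.8, 0.2, 0.4]
grip_width: 1.0
```

>>> {"method": "step_arm", "body": {"commands": [[[0, 0, 0], 0.047], [[0, 0, 0], 0.047], [[0, 0, 0], 0.047], [[0, 0, 0], 0.047], [[0, 0, 0], 0.047]]}}

```text
time_s: 7.7
eef_pos: [506.9, -44.8, 261.6]
ee_rot: [0.669, 0.226, 0.671, -0.226]
force: [0.1, -0.6, 0.1]
grip_width: 1.005
```

>>> {"method": "step_arm", "body": {"commands": [[[0, 0, 0], 0.047], [[0, 0, 0], 0.047], [[0, 0, 0], 0.047], [[0, 0, 0], 0.047], [[0, 0, 0], 0.047]]}}

```text
time_s: 8.2
eef_pos: [506.9, -44.8, 261.5]
ee_rot: [0.705, -0.031, 0.707, 0.032]
force: [0.1, -0.1, 0.1]
grip_width: 1.0
```

>>> {"method": "step_arm", "body": {"commands": [[[0, 0, 0], 0.047], [[0, 0, 0], 0.047], [[0, 0, 0], 0.047], [[0, 0, 0], 0.047], [[0, 0, 0], 0.047]]}}

```text
time_s: 8.7
eef_pos: [506.9, -44.8, 261.5]
ee_rot: [0.647, -0.283, 0.648, 0.285]
force: [0.4, 0.5, 0.2]
grip_width: 1.001
```

```bash
python3 - <<'E'
from h import *
st=ctrl.sense(); M=rot(st['ee_rot']); print(st['eef_pos'],st['joints'],np.degrees(np.arctan2(M[1,1],M[0,1])),st['time_s'],st['grip_width'])
w=capture('wrist'); cv2.imwrite('pics/w6.png',w['image']); crop(capture('scene'),'s6.png',240,175,440,325,4)
print(proj(w,(507.7,-44.8,217),True))
E
```

```text
[506.8928037  -44.76989668 261.54894513] [-3.18689852e-01  2.64967302e-01  1.51065564e+00  2.26081172e-05
  1.36924388e+00 -2.71690533e+00] 137.40724968832157 8.7 1.0007400935819657
(np.float64(309.198946521376), np.float64(278.64371149795824))
```

View pics/w6.png

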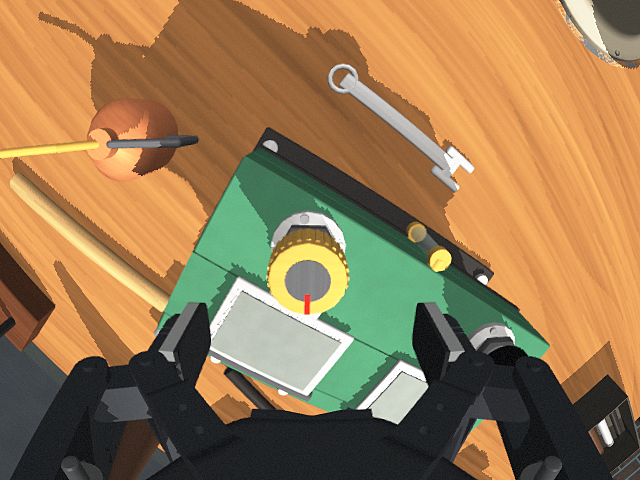

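View pics/s6.png

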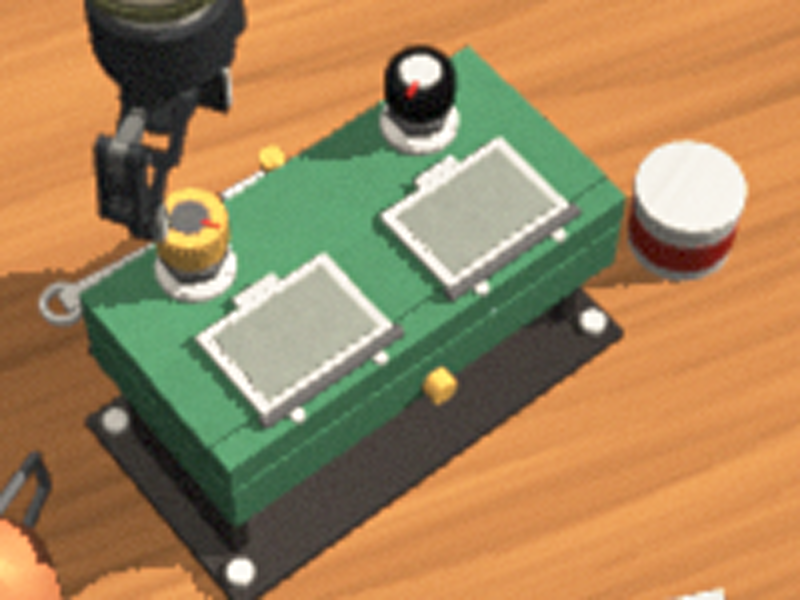

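```bash
python3 - <<'E'
from h import *
w=capture('wrist'); im=w['image'].astype(int)
b,g,r=im[...,0],im[...,1],im[...,2]
sub=np.zeros(b.shape,np.uint8); sub[230:330,250:370]=1
m=((r>200)&(g>150)&(b<120)&(sub>0)).astype(np.uint8)
cs,_=cv2.findContours(m,cv2.RETR_EXTERNAL,cv2.CHAIN_APPROX_NONE); c=max(cs,key=cv2.contourArea)
print(cv2.contourArea(c),cv2.fitEllipse(c))
gm=((abs(r-g)<25)&(abs(g-b)<30)&(r>70)&(r<160)&(sub>0)).astype(np.uint8)
cs,_=cv2.findContours(gm[:, :],cv2.RETR_EXTERNAL,cv2.CHAIN_APPROX_NONE)
for c in cs:
    if cv2.contourArea(c)>300: print(cv2.contourArea(c),cv2.fitEllipse(c))
for z in (217,219): print(onz(w,308,281,z,True))
E
```

```text
2450.5 ((307.9649963378906, 277.5155029296875), (64.03935241699219, 74.93814849853516), 81.48120880126953)
1342.5 ((307.5911560058594, 279.5777282714844), (38.7731819152832, 44.753456115722656), 90.91046905517578)
[509.23300291 -44.18289156 217.        ]
[508.57886837 -44.86663217 219.        ]
```

>>> {"method": "step_arm", "body": {"commands": [[[0.025, 0.005, -0.5], 0], [[0, 0, -0.6], 0], [[0, 0, -0.49], 0], [[0, 0, 0], 0]]}}

```text
time_s: 9.25
eef_pos: [507.1, -44.3, 197.0]
ee_rot: [0.647, -0.28, 0.65, 0.283]
force: [0.2, -0.5, -0.1]
grip_width: 0.995
```

>>> {"method": "step_arm", "body": {"commands": [[[0, 0, 0], 0], [[0, 0, 0], 0], [[0, 0, 0], 0], [[0, 0, 0], 0], [[0, 0, 0], 0]], "gripper": 1, "force": 50}}

```text
time_s: 9.75
eef_pos: [509.1, -45.1, 201.0]
ee_rot: [0.649, -0.283, 0.648, 0.281]
force: [0.2, -2.2, 6.4]
grip_width: 0.474
```

```bash
python3 - <<'E'
from h import *
st=ctrl.sense(); M=rot(st['ee_rot']); print(st['eef_pos'],st['force'],st['wrist_torque'],st['joints'],np.degrees(np.arctan2(M[1,1],M[0,1])),st['time_s'],st['grip_width'])
w=capture('wrist'); cv2.imwrite('pics/w7.png',w['image'])
E
```

```text
[509.07491648 -45.08808042 200.95792923] [ 0.22660896 -2.23625321  6.3953569 ] [-0.22848011 -0.09767161 -0.04648339] [-3.17783993e-01  3.17415128e-01  1.60360501e+00 -2.78411015e-04
  1.21771077e+00 -2.70948087e+00] 137.03955713259535 9.75 0.4738674030954647
```

View pics/w7.png

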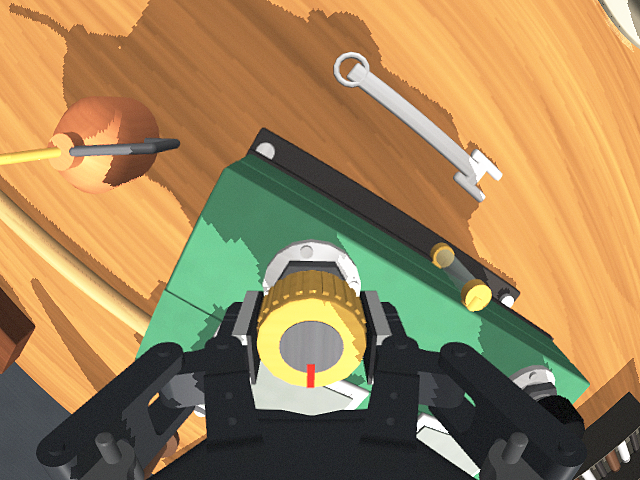

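The brass cap at (310,335) is centred between the pads, with its mark pointing at (310,375). Next I turn it clockwise and watch the wrist torque.

>>> {"method": "step_arm", "body": {"commands": [[[0, 0, 0], -0.045], [[0, 0, 0], -0.045], [[0, 0, 0], -0.045], [[0, 0, 0], -0.045], [[0, 0, 0], -0.045]]}}

```text
time_s: 10.3
eef_pos: [508.9, -44.8, 200.6]
ee_rot: [0.707, -0.039, 0.705, 0.038]
force: [0.7, -0.3, 2.7]
grip_width: 0.48
```

```bash
cat >q.py <<'E'
from h import *
import sys
st=ctrl.sense(); M=rot(st['ee_rot']); print(st['eef_pos'].round(1),st['force'].round(1),st['wrist_torque'].round(3),st['tau'][5].round(3),st['joints'][5].round(3),round(np.degrees(np.arctan2(M[1,1],M[0,1])),1),st['time_s'],st['grip_width'].round(3))
if len(sys.argv)>1:
    w=capture('wrist'); crop(w,sys.argv[1],200,220,420,440,2)
E
python3 q.py w8.png
```

```text
Traceback (most recent call last):
  File "q.py", line 3, in <module>
    st=ctrl.sense(); M=rot(st['ee_rot']); print(st['eef_pos'].round(1),st['force'].round(1),st['wrist_torque'].round(3),st['tau'][5].round(3),st['joints'][5].round(3),round(np.degrees(np.arctan2(M[1,1],M[0,1])),1),st['time_s'],st['grip_width'].round(3))
                                                                                                                                                                                                                                   ^^^^^^^^^^^^^^^^^^^^^^
AttributeError: 'float' object has no attribute 'round'
```

```bash
sed -i "s/,st\['grip_width'\].round(3))/,st['grip_width'])/" q.py; python3 q.py w8.png
```

```text
[508.9 -44.8 200.6] [ 0.7 -0.3  2.7] [ 0.061 -0.165  0.049] -1.785 -1.997 96.2 10.3 0.479838759284113
```

View pics/w8.png

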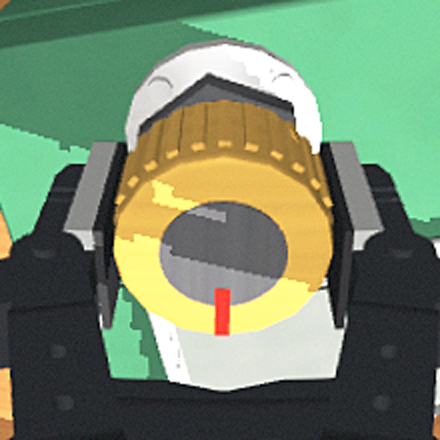

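The mark still points down in the gripper view at (222,312), so the cap is turning with the grip. Carrying on.

>>> {"method": "step_arm", "body": {"commands": [[[0, 0, 0], -0.045], [[0, 0, 0], -0.045], [[0, 0, 0], -0.045], [[0, 0, 0], -0.045], [[0, 0, 0], -0.045]]}}

```text
time_s: 10.85
eef_pos: [509.0, -44.4, 200.2]
ee_rot: [0.677, 0.208, 0.675, -0.207]
force: [3.0, 1.9, 1.6]
grip_width: 0.477
```

```bash
python3 q.py
```

```text
[509.  -44.4 200.2] [3.  1.9 1.6] [ 0.405 -0.572  0.108] -1.781 -1.293 55.9 10.85 0.47674564894212973
```

>>> {"method": "step_arm", "body": {"commands": [[[0, 0, 0], -0.045], [[0, 0, 0], -0.045], [[0, 0, 0], -0.045], [[0, 0, 0], -0.045], [[0, 0, 0], -0.045]]}}

```text
time_s: 11.35
eef_pos: [509.2, -44.2, 199.9]
ee_rot: [0.563, 0.429, 0.562, -0.428]
force: [6.3, 2.4, -1.9]
grip_width: 0.476
```

```bash
python3 q.py w9.png
```

```text
[509.2 -44.2 199.9] [ 6.3  2.4 -1.9] [ 0.468 -1.197  0.101] -1.776 -0.586 15.4 11.35 0.47552604363263723
```

View pics/w9.png

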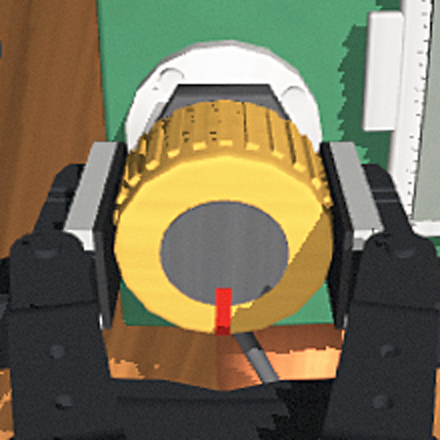

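>>> {"method": "step_arm", "body": {"commands": [[[0.02, 0.01, -0.01], -0.045], [[0, 0, -0.003], -0.045], [[0, 0, -0.003], -0.045], [[0, 0, -0.003], -0.045], [[0, 0, -0.003], -0.045]]}}

```text
time_s: 11.9
eef_pos: [509.7, -44.2, 199.3]
ee_rot: [0.38, 0.597, 0.379, -0.596]
force: [3.5, 0.9, 2.2]
grip_width: 0.476
```

```bash
python3 q.py
```

```text
[509.7 -44.2 199.3] [3.5 0.9 2.2] [ 0.132 -0.481  0.084] -1.782 0.122 -25.1 11.9 0.476110790471231
```

>>> {"method": "step_arm", "body": {"commands": [[[0, 0, -0.003], -0.045], [[0, 0, -0.003], -0.045], [[0, 0, -0.003], -0.045], [[0, 0, -0.003], -0.045], [[0, 0, -0.003], -0.045]]}}

```text
time_s: 12.4
eef_pos: [510.0, -44.5, 198.9]
ee_rot: [0.15, 0.692, 0.149, -0.69]
force: [4.7, -0.2, 1.3]
grip_width: 0.477
```

```bash
python3 q.py w10.png
```

```text
[510.  -44.5 198.9] [ 4.7 -0.2  1.3] [-0.1   -0.676  0.11 ] -1.782 0.829 -65.6 12.4 0.47712832126030785
```

View pics/w10.png

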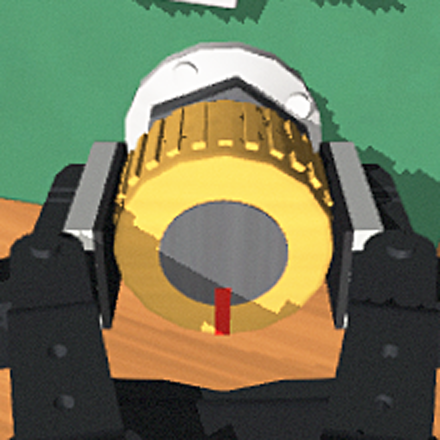

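The cap is still turning with the grip, about 203° so far.

>>> {"method": "step_arm", "body": {"commands": [[[0.02, 0, -0.003], -0.045], [[0, 0, -0.003], -0.045], [[0, 0, -0.003], -0.045], [[0, 0, -0.003], -0.045], [[0, 0, -0.003], -0.045]]}}

```text
time_s: 12.95
eef_pos: [510.4, -44.9, 198.4]
ee_rot: [-0.096, 0.701, -0.098, -0.7]
force: [6.9, -5.3, 4.6]
grip_width: 0.477
```

```bash
python3 q.py w11.png
```

```text
[510.4 -44.9 198.4] [ 6.9 -5.3  4.6] [-0.808 -1.074  1.574] -0.386 1.531 -105.8 12.95 0.47737101852255776
```

View pics/w11.png

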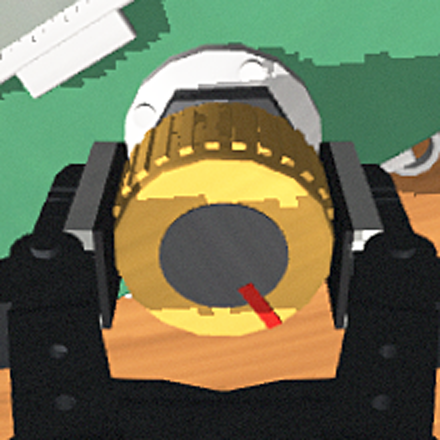

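The torque has jumped to 1.57 N m and the mark has moved to (260,305), so the cap has slipped in the pads: it is bottomed. I'll hold there briefly, record the mark's world direction, then back off 90°.

>>> {"method": "step_arm", "body": {"commands": [[[-0.02, 0.02, 0], 0], [[0, 0, 0], 0], [[0, 0, 0], 0]]}}

```text
time_s: 13.3
eef_pos: [510.0, -44.7, 198.5]
ee_rot: [-0.095, 0.702, -0.097, -0.7]
force: [4.5, -6.7, 3.3]
grip_width: 0.477
```

```bash
cat > m.py <<'E'
from h import *
w=capture('wrist'); im=w['image'].astype(int); b,g,r=im[...,0],im[...,1],im[...,2]
m=((r>140)&(g<70)&(b<70)).astype(np.uint8); m[:, :200]=0; m[:,420:]=0; m[:290]=0;m[400:]=0
ys,xs=np.nonzero(m); p=onz(w,xs.mean(),ys.mean(),217.5,True); c=onz(w,312,347,217.5,True)
print(len(xs),xs.mean(),ys.mean(),p.round(1),c.round(1),'mark angle about axis (508.5,-44.6)',np.degrees(np.arctan2(p[1]+44.6,p[0]-508.5)),'about c',np.degrees(np.arctan2(p[1]-c[1],p[0]-c[0])))
E
python3 q.py w12.png; python3 m.py
```

```text
[510.  -44.7 198.5] [ 4.5 -6.7  3.3] [-1.074 -0.544  0.682] 0.658 1.528 -105.6 13.3 0.47676405029091434
170 329.45882352941175 371.34705882352944 [496.7 -48.7 217.5] [509.7 -45.5 217.5] mark angle about axis (508.5,-44.6) -160.7613193533514 about c -165.86441333948733
```

>>> {"method": "step_arm", "body": {"commands": [[[0, 0, 0.002], 0.045], [[0, 0, 0.002], 0.045], [[0, 0, 0.002], 0.045], [[0, 0, 0.002], 0.045], [[0, 0, 0.002], 0.045]]}}

```text
time_s: 13.9
eef_pos: [510.0, -44.4, 198.9]
ee_rot: [0.155, 0.691, 0.153, -0.689]
force: [3.2, -4.3, 4.0]
grip_width: 0.476
```

>>> {"method": "step_arm", "body": {"commands": [[[0, 0, 0.002], 0.045], [[0, 0, 0.002], 0.045], [[0, 0, 0.002], 0.045], [[0, 0, 0.002], 0.045], [[0, 0, 0.002], 0.045]]}}

```text
time_s: 14.4
eef_pos: [509.7, -44.1, 199.3]
ee_rot: [0.384, 0.594, 0.383, -0.594]
force: [1.3, -4.2, 5.1]
grip_width: 0.479
```

>>> {"method": "step_arm", "body": {"commands": [[[0, 0, 0.002], 0.045], [[0, 0, 0], 0.01], [[0, 0, 0], 0], [[0, 0, 0], 0], [[0, 0, 0], 0]]}}

```text
time_s: 14.9
eef_pos: [509.7, -44.1, 199.4]
ee_rot: [0.432, 0.56, 0.431, -0.56]
force: [2.0, -2.5, 5.6]
grip_width: 0.473
```

```bash
python3 q.py w13.png; python3 m.py; python3 - <<'E'
from h import *
crop(capture('scene'),'s13.png',240,175,440,325,4)
E
```

```text
[509.7 -44.1 199.4] [ 2.  -2.5  5.6] [-0.526 -0.153  0.053] 0.076 -0.058 -14.7 14.9 0.4734428363238083
178 328.97752808988764 372.2191011235955 [512.3 -58.  217.5] [509.1 -44.5 217.5] mark angle about axis (508.5,-44.6) -74.3617965704342 about c -76.63081719790398
```

View pics/w13.png

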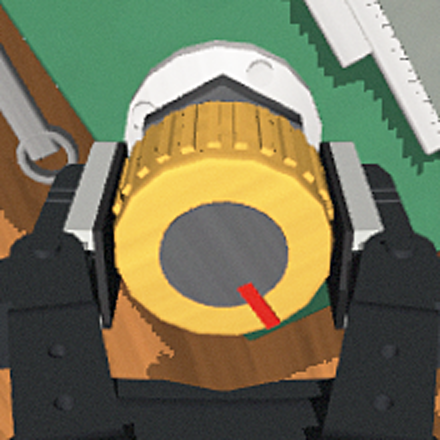

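View pics/s13.png

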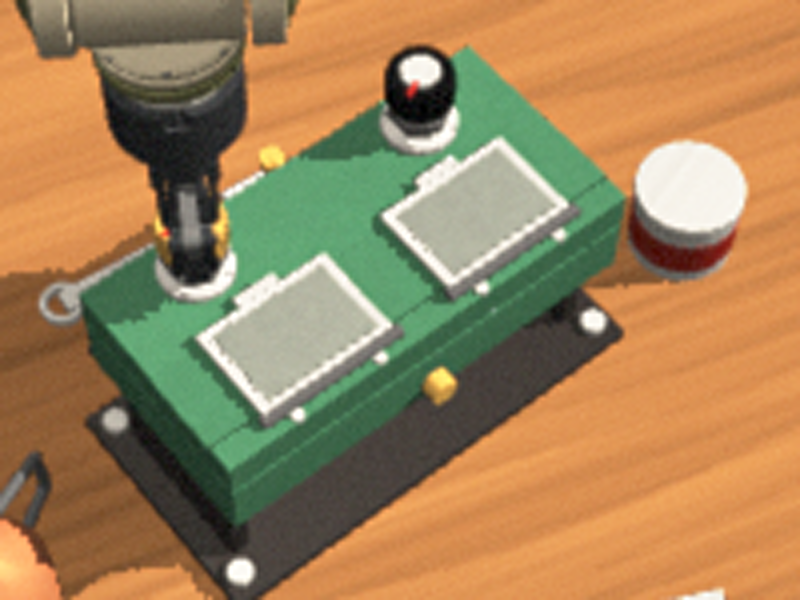

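View pics/w12.png

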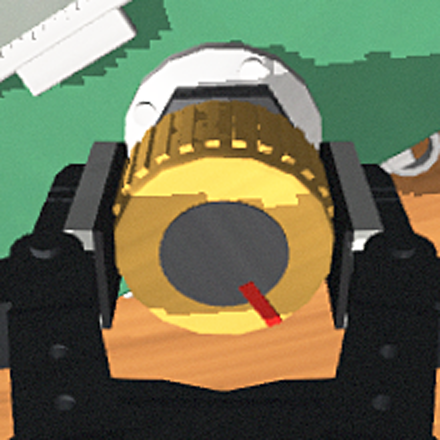

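The cap turned 90.9° with the grip, and its mark held at about (260,305) in the gripper view. The covers are shut and the black cap's mark has not moved. I'm handing in.

```bash
python3 - <<'E'
from rig import ticket
print(ticket.finish_job())
E
```

```text
the job is handed in; nothing more can be done
None
```

The job is handed in: both covers are shut, and the brass cap stands a quarter turn back from bottomed, still in the grip. The hand-in gave no verdict, so the points below rest on my own checks.

- **Covers:** I pressed both down with the closed fingertips. In the scene and wrist views their front corners lie at the shut position. I had no direct reading of the hinge angles.
- **Bottoming out:** I turned the brass cap clockwise about 210–215° in a 50 N grip. The wrist torque then rose from about 0.1 to 1.57 N m, and the cap slipped roughly 25–30° in the pads at the stop.
- **Backing off:** The gripper turned counterclockwise by 90.9°. The mark stayed put between the pads, so the cap did not slip. The mark's own angle, measured from the camera, gave 86–89°, a few degrees less but inside 72–109°.
- **Final state:** The last torque about the cap's axis was about 0.05 N m, and the commanded grip was still 50 N. The actual pad force was not measured.
- **Black cap and bench:** The black cap and its mark look unchanged. In the views I took I saw nothing on the bench moved, though I did not measure each item. The run took 14.9 s up to my last check.

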